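# Tip the used stirring rods into the soak box

### The arm

A 6-joint arm with a two-finger parallel gripper is mounted at the origin on the work surface. World frame = base frame: x ahead of the robot, y to its left, z up, the work surface at z = 0. Lengths are in mm, angles in degrees, forces in N, time in s.
With the tool pointing down it reaches from about 350 to 850 mm from the base axis. Payload 8.1 kg.
Tool frame: the origin (TCP) lies at the very end of the fingers, on their centre line; the grasp point (between the pads) lies 19 mm behind it (r.grip_depth is the distance from the TCP to the grasp point, in mm); y points along the fingers, z is the direction in which the jaws open and shut, and the axes are right-handed (so a half turn about y gives the same grasp; the last joint's range is limited). The gripper opens to 85 mm and grips with 20 to 120 N. Pads are 22 mm wide; open, the fingers measure 114 mm over their backs; the gripper's body (76 mm by 85 mm) begins 54 mm behind the grasp point. The pads swing forward as they close: fully open they stand 13 mm farther back than shut.
Start: joints at [62.315, 7.471, 85.268, -0, 87.261, -4.893], TCP at [232.414, 553.163, 231.292] pointing down, gripper open.
Joint ranges: [-169.43, 169.43], [-51.17, 129.36], [1.28, 143.12], [-76.62, 256.62], [0, 156.53], [-152.29, 152.29]. Speed limits (degrees/s): [136.94, 136.94, 159.86, 180, 180, 180].

### API

Orientations are given as [roll, pitch, yaw] about the fixed x, y, z axes, in that order (R = Rz(yaw) Ry(pitch) Rx(roll)).
In Python, from bench import readout, eyes, r gives the robot as it stands. The module is installed in compiled form; this text tells all that it offers.
- The arm moves only by the tool move_arm, never from a script. Its argument "motion" is text: rows parted by semicolons, each of 6 numbers parted by spaces: the shift along the world's x, y, z in cm, then the turn, a rotation vector about the world's x, y, z in degrees. A call has 1 to 10 rows; each row is the pose to reach, as a shift and turn from the pose commanded when the call began; what a row does not reach only later rows make up. A row lasts 1/12 s, in which the tool goes at most 41.7 mm and 7.16 degrees, less where a joint would pass 70% of its speed; a pose out of reach is approached as far as the arm can. A call with a gripper value outside its range is refused whole. "fingers" is the finger opening in cm, from 0 to 8.54, set as the call begins (left out, the last holds). The fingers move at their own pace and stop on an object; "squeeze" is the grip in N (left out, the last holds). Time passes only in rows, so rows that repeat a pose let the fingers close. It gives the time, the measured TCP pose, the force and the opening at its end, in the units of the state.
- readout.sense(): the state, without advancing time (a new reading comes with each control period).
- eyes.snapshot(name): name is "side" or "top"; returns a dict with "image" (384x512x3 uint8, blue, green, red), "fx", "fy", "cx", "cy" (pixels), "dist_coeffs" ([k1, k2, p1, p2, k3] as OpenCV has them; the pictures are not rectified), "world_to_cam" (4x4, takes a point from world to camera coordinates). Camera axes: x right, y down, z forward; pixel columns grow to the right and rows downward; lengths in mm; the calibration is good to about 2 mm. A picture is of the moment at which its call begins. There is no depth.
- r.hand_in(): hands the job in, once; it reports no verdict.
The state is a dict: "time": time; "joint_pos": joint angles; "qd": joint speeds; "joint_efforts": joint torques, N m; "tool_pos": TCP position; "tcp_rot": TCP orientation; "ft_force": force on the tool from outside, world axes, zero at the start; "wrist_torque": the same for the moment, N m; "finger_gap": finger opening in mm.
Only numpy, scipy, OpenCV 4.12 (cv2) and the standard library are available. Lean on these libraries where they do the work, as an engineer would, in place of code of your own. Each camera call takes 0.05 s, during which the arm holds its last target. There are 200 camera calls.

### The job

Draw the steel rod tray out from under the white stand by its finger tab until it lies with its whole trough in front of the stand, rods and all, let go of it flat on the bench, then take it again by the upright grip on its back edge and turn it so that the three used rods lie along the slot in the soak box's lid, and tip them all through. Do not touch the rods with the fingers, and do not shift anything else on the bench. Finish with the empty tray standing flat on the bench, let go.

Things in the scene. Friction and masses are not known exactly. Their poses are not given: they have to be found in the camera images.
- stand: White low bridge stand fixed to the bench, open front and back: board 150 deep (its x) x 170 wide (y), underside 70 and top 82 above the bench, on side legs with 154 clear between; two jars 90 high fixed on its rear half. Origin on the bench under its centre; front edge at its x = -75, its -x points out of the front, roughly to the robot.
- tray: Loose steel rod tray, 0.2 kg, starts under the stand, front end and tab sticking out. Trough 96 (its x) x 52 (y), end walls 18 high, back wall (+y) 22. Floor 3 thick, flat from y = +22 to -6, then a 22 degree ramp up to the open lip on the -y side: rods roll out once it is tipped about x, lip down, well past 22 degrees (45 empties it). Origin: underside, middle of trough, z up.
- tray_grip: The tray's upright grip, part of the tray: a plate 40 long (tray's x) x 8 thick (y) rising over the middle of the back wall from 20 to 58 above the tray's underside. Origin at the plate's centre, tray x = 0, y = +24, z = 39; axes as the tray.
- tray_grip_c (a point): Where to take the upright grip: tray x = 0, y = +24, 40 above the tray's underside; rods lie below 12 there. Axes as the tray.
- tray_tab_c (a point): Centre of the finger tab's upright fin at the tray's front (-x) end: fin 30 long (tray's x) x 8 thick (y), from 2 to 36 above the underside, centre at tray x = -98, y = +9, z = 22; a strap 12 wide, 3 thick, joins it to the trough at bench level. Axes as the tray.
- tray_lip (a point): Middle of the upper edge of the pouring lip: tray x = 0, y = -26, z = 11; the lip is 96 long along the tray's x. Axes as the tray.
- soak_box: Soak box fixed to the bench: clear walls, white lid, 74 (its x) x 120 (y) x 59 high; origin on the bench under its centre. The lid has one slot 98 long (y) x 18 wide (x), alike from both sides, with 45 degree guide boards rising to a mouth 35 wide; guides and end cheeks stand to 68 above the bench, 40 x 104 outside.
- slot (a point): Centre of the slot at lid level, 59 above the bench; its y runs along the slot.
- rod0_c (a point): Centre of a loose used steel stirring rod, 8 across x 80 long along its x, round ends, 30 g; one of three alike, lying lengthwise (tray's x) in the tray.
- rod1_c (a point): Centre of a loose used steel stirring rod, 8 across x 80 long along its x, round ends, 30 g; one of three alike, lying lengthwise (tray's x) in the tray.
- rod2_c (a point): Centre of a loose used steel stirring rod, 8 across x 80 long along its x, round ends, 30 g; one of three alike, lying lengthwise (tray's x) in the tray.
- slide_box: Bystander, loose: blue closed slide box 85 x 100 x 32; origin on its underside.
- dish: Bystander, loose: low round glass dish, 90 across, 15 high; origin on its underside.
- dropper: Bystander, loose: amber bottle, 44 across, 85 high; origin on its underside.
- sample_jar: Bystander, loose: white jar with a blue cap, 60 across, 60 high; origin on its underside.
- beaker: Bystander, loose: glass beaker, 66 across, 75 high; origin on its underside.
- spatula: Bystander, loose: steel spatula 180 long lying flat; origin on its underside.
- counter: Bystander, loose: round steel hand counter, 48 across, 34 high; origin on its underside.
Mind the look-alikes: they are no part of the job. What is shaped like the soak_box but orange or turquoise is not meant.

How it is judged:
By the outcome, as a careful person would: the job done as asked, in the order asked, and still so for the second after the job is handed in, with the robot touching nothing.
It also fails if it takes over 59 s, if anything falls off the work surface, if the arm or the gripper's body presses on something with over 40 N, if the wrist force passes 120 N, or if a joint passes its speed limit or range.

## Working session

There is one attempt and no reset: what is moved stays moved. The work goes in short steps, Python scripts to look and compute and a tool call to move; the robot and the scene stay as the last step left them, time stands still between calls to the robot, and variables do not carry over. Pictures are saved under pics/ and viewed, about 8 in all and at most 12, crops included, and the job is handed in when it is done.

Besides the shell and the picture viewer there is one more tool, called after "Emit:" by a JSON object that holds its "op" and its "data", one argument or row to a line. move_arm: Moves the arm, as the interface text tells. Its arguments: {"type":"object","properties":{"motion":{"type":"string"},"fingers":{"type":"number"},"squeeze":{"type":"number"}},"required":["motion"]}

```bash
mkdir -p pics
python3 - <<'E'
from bench import readout, eyes, r
import cv2,json,numpy as np
s=readout.sense();print({k:np.round(v,2).tolist() for k,v in s.items()})
for n in("side","top"):
    d=eyes.snapshot(n);cv2.imwrite(f"pics/{n}0.png",d["image"])
    print(n,d["fx"],d["cx"],d["cy"],np.round(d["dist_coeffs"],3),np.round(d["world_to_cam"],3).tolist())
E
```

```text
{'time': 0.0, 'joint_pos': [62.31, 7.52, 85.33, 0.0, 87.26, -4.89], 'qd': [-0.07, 0.03, -0.03, 0.01, -0.01, 0.0], 'joint_efforts': [-0.0, -56.94, -50.05, -0.0, 0.01, 0.0], 'tool_pos': [232.16, 552.68, 230.25], 'tcp_rot': [-90.1, 0.01, -22.79], 'ft_force': [-0.24, -0.04, 0.42], 'wrist_torque': [0.05, -0.04, 0.01], 'finger_gap': 85.4}
side 350.15486646948165 264.7858667250854 197.6503745192653 [-0.035  0.     0.     0.     0.   ] [[0.778, -0.628, -0.024, -410.526], [-0.319, -0.363, -0.876, 209.15], [0.541, 0.689, -0.482, 769.501], [0.0, 0.0, 0.0, 1.0]]
top 400.7272881929095 252.77561059421288 192.60625070811122 [-0.016  0.     0.     0.     0.   ] [[0.021, -1.0, -0.004, 7.622], [-0.992, -0.02, -0.127, 518.673], [0.127, 0.007, -0.992, 1480.62], [0.0, 0.0, 0.0, 1.0]]
```

View pics/side0.png

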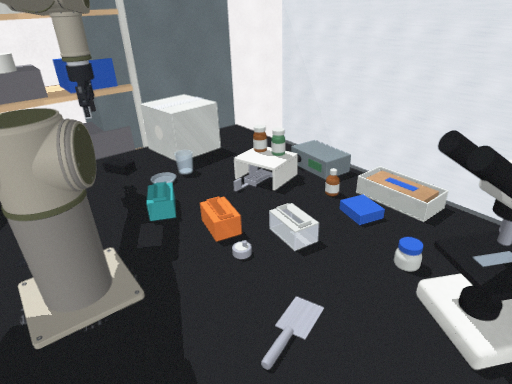

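View pics/top0.png

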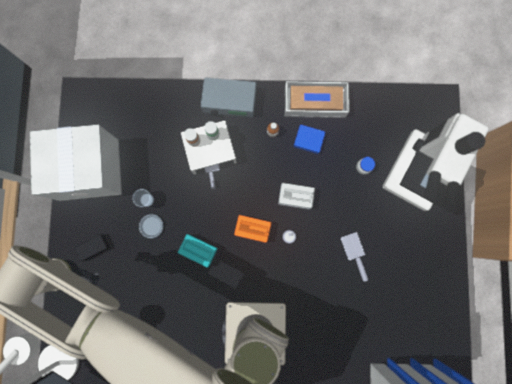

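Side view: the tray tab is at about (243,183), under the white stand at (266,165). Top view: the tab is at (212,180), the stand at (208,148). There are three soak-box look-alikes: white at (297,196) top and (294,226) side, which is the one meant by description; orange at (253,229); turquoise at (197,250). I'll check the choice in close crops.

Run:
```python
import cv2
a=cv2.imread("pics/top0.png")[115:215,170:330]; b=cv2.imread("pics/side0.png")[130:255,190:350]
cv2.imwrite("pics/ct.png",cv2.resize(a,None,fx=5,fy=5,interpolation=cv2.INTER_CUBIC))
cv2.imwrite("pics/cs.png",cv2.resize(b[:, :],None,fx=4.8,fy=4.8,interpolation=cv2.INTER_CUBIC))
```

```text
(no output)
```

View pics/ct.png

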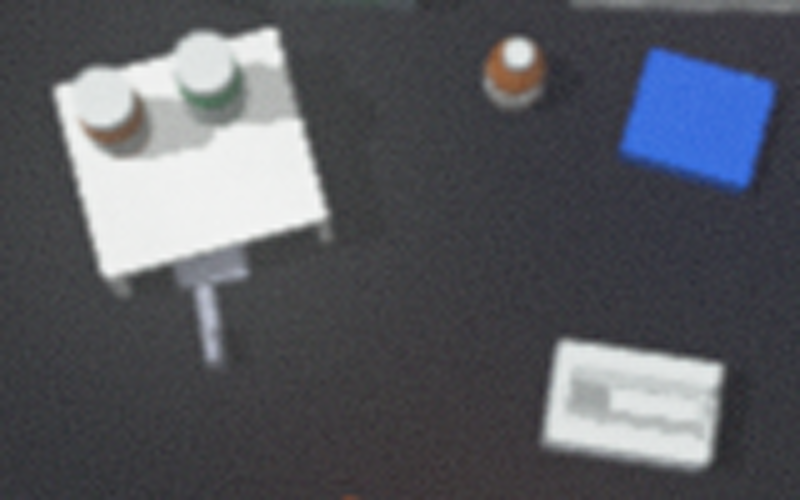

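View pics/cs.png

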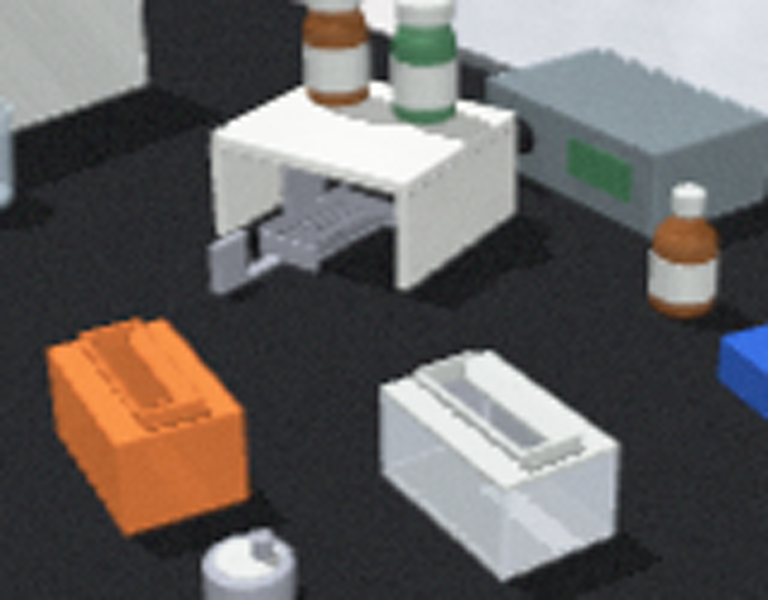

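The crops confirm the choice: the white lid with clear walls is the soak box, and the grey fin at side (238,185) / top (212,183) is the tab. Now I'll triangulate.

```bash
cat > h.py <<'E'
import cv2,numpy as np
from bench import readout, eyes, r
from scipy.optimize import least_squares
C={n:eyes.snapshot(n) for n in("side","top")}
def K(n): d=C[n];return np.array([[d["fx"],0,d["cx"]],[0,d["fy"],d["cy"]],[0,0,1]])
def proj(n,P):
    T=np.array(C[n]["world_to_cam"]);P=np.atleast_2d(P).astype(float)
    return cv2.projectPoints(P,cv2.Rodrigues(T[:3,:3])[0],T[:3,3],K(n),np.array(C[n]["dist_coeffs"]))[0][:,0]
def ray(n,uv):
    T=np.array(C[n]["world_to_cam"]);q=cv2.undistortPoints(np.array([[uv]],float),K(n),np.array(C[n]["dist_coeffs"]))[0,0]
    return -T[:3,:3].T@T[:3,3],T[:3,:3].T@np.array([*q,1])
def atz(n,uv,z): o,d=ray(n,uv);return o+d*(z-o[2])/d[2]
def tri(us,ut):
    A=[];b=[]
    for n,u in(("side",us),("top",ut)):
        o,d=ray(n,u);d=d/np.linalg.norm(d);M=np.eye(3)-np.outer(d,d);A.append(M);b.append(M@o)
    return np.linalg.lstsq(np.vstack(A),np.hstack(b),rcond=None)[0]
def pose(pts):  # (local xyz, view, uv) -> x,y,yaw,dz ; robust fit
    def f(p):
        c,s=np.cos(p[2]),np.sin(p[2]);R=np.array([[c,-s,0],[s,c,0],[0,0,1]])
        return np.concatenate([proj(n,R@np.array(l,float)+[p[0],p[1],p[3]])[0]-uv for l,n,uv in pts])
    return f
def fit(pts,x0):
    s=least_squares(pose(pts),[*x0,0],x_scale=[100,100,1,10],loss="soft_l1");return s.x*[1,1,57.2958,1],np.abs(s.fun).reshape(-1,2).max(1).round(1)
E
cat > m.py <<'E'
from h import *
np.set_printoptions(suppress=True,precision=1)
t=lambda u,v:np.array([u/5+170-.4,v/5+115-.4]); s=lambda u,v:np.array([u/4.8+190-.4,v/4.8+130-.4])
st=[((75,85,82),"top",t(53,88)),((75,-85,82),"top",t(277,28)),((-75,-85,82),"top",t(328,218)),((-75,85,82),"top",t(103,278)),
 ((-75,85,82),"side",s(212,132)),((-75,-85,82),"side",s(400,188)),((75,-85,82),"side",s(517,118))]
print("stand",fit(st,[700,150,.2]))
bx=[((37,60,59),"top",t(560,338)),((37,-60,59),"top",t(723,362)),((-37,-60,59),"top",t(712,460)),((-37,60,59),"top",t(546,440)),
 ((-37,60,59),"side",s(380,385)),((-37,-60,59),"side",s(505,487)),((37,-60,59),"side",s(619,440)),((-37,-60,0),"side",s(505,580))]
print("box",fit(bx,[500,-100,-.1]))
for v in (-1,1): print("lid corners",tri(bx[4][2],bx[3][2]),tri(bx[6][2],bx[1][2]))
fn=[((-113,9,36),"side",s(208,245)),((-83,9,36),"side",s(247,230)),((-113,9,2),"side",s(213,292)),((-113,9,36),"top",t(214,363)),
 ((-48,26,18),"top",t(178,285)),((-48,-26,11),"top",t(248,275))]
print("tray",fit(fn,[650,130,.1]))
print("fin near top",tri(s(208,245),t(214,363)))
x=readout.sense();print(x["tool_pos"],x["time"])
E
python3 m.py
```

```text
stand (array([687.2, 190. ,  15.9,  -3.6]), array([0.5, 0.5, 0.5, 0.1, 0.7, 0.9, 0.4]))
box (array([ 509.5, -143.5,   -7.1,   -0. ]), array([0.7, 0.6, 0.9, 0.1, 0.3, 0.5, 0.3, 0.3]))
lid corners [479.7 -78.8  59.2] [ 539.2 -208.3   60.5]
lid corners [479.7 -78.8  59.2] [ 539.2 -208.3   60.5]
tray (array([649. , 184.8,  10.4,  -0.4]), array([0.9, 0.9, 0.5, 0.5, 0.4, 0.4]))
fin near top [533.9 171.9  37.6]
[232.2 552.9 230.7] 0.2
```

Both fits are good to under 1 px. The tab centre is at about (551,176), tray yaw about 10°. I'll use tool yaw about -170°, the half-turned grip, because it leaves the last joint room for the later pour.

Emit:
{"op": "move_arm", "data": {
  "motion": "31.6 -37.7 -10 0 0 -146.8;31.6 -37.7 -10 0 0 -146.8;31.6 -37.7 -10 0 0 -146.8;31.6 -37.7 -10 0 0 -146.8;31.6 -37.7 -10 0 0 -146.8;31.6 -37.7 -10 0 0 -146.8;31.6 -37.7 -10 0 0 -146.8;31.6 -37.7 -10 0 0 -146.8;31.6 -37.7 -10 0 0 -146.8;31.6 -37.7 -10 0 0 -146.8",
  "fingers": 5,
  "squeeze": 40
}}

```text
time: 1.03
tool_pos: [495.6, 238.4, 147.9]
tcp_rot: [-90.0, 0.0, -94.8]
ft_force: [0.7, 0.6, -1.0]
finger_gap: 50.1
```

Emit:
{"op": "move_arm", "data": {
  "motion": "5 -6 -1.7 0 0 -75;5 -6 -1.7 0 0 -75;5 -6 -1.7 0 0 -75;5 -6 -1.7 0 0 -75;5 -6 -1.7 0 0 -75;5 -6 -1.7 0 0 -75;5 -6 -1.7 0 0 -75;5 -6 -1.7 0 0 -75;5 -6 -1.7 0 0 -75;5 -6 -1.7 0 0 -75"
}}

```text
time: 1.87
tool_pos: [544.5, 180.2, 131.0]
tcp_rot: [-90.0, -0.0, -166.4]
ft_force: [0.2, -0.2, -0.4]
finger_gap: 50.0
```

Emit:
{"op": "move_arm", "data": {
  "motion": "0.35 -0.45 0 0 0 -3.2;0.35 -0.45 -3 0 0 -3.2;0.35 -0.45 -6 0 0 -3.2;0.35 -0.45 -8.5 0 0 -3.2;0.35 -0.45 -10.5 0 0 -3.2;0.35 -0.45 -11.5 0 0 -3.2;0.35 -0.45 -12.2 0 0 -3.2;0.35 -0.45 -12.4 0 0 -3.2;0.35 -0.45 -12.4 0 0 -3.2"
}}

```text
time: 2.62
tool_pos: [548.6, 175.8, 7.7]
tcp_rot: [-90.0, 0.0, -169.2]
ft_force: [-1.0, 0.2, 1.3]
finger_gap: 50.4
```

Run:
```python
from h import *
a=C["top"]["image"][145:205,180:240]; b=C["side"]["image"][145:205,220:280]
f=lambda i:cv2.resize(i,(400,400),interpolation=cv2.INTER_CUBIC)
cv2.imwrite("pics/p5.png",np.hstack([f(a),f(b)]))
```

```text
(no output)
```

View pics/p5.png

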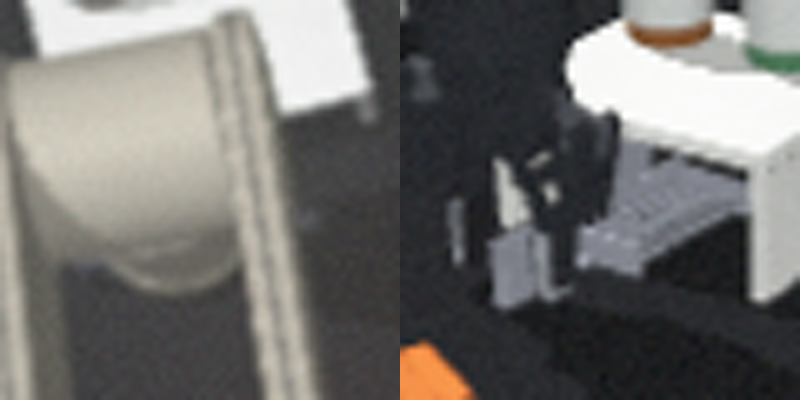

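The picture shows the top view blocked by the arm. In the side view the open fingers straddle the fin: fin at crop (512,265), fingers at (457,230) and (550,270). I'll close.

Emit:
{"op": "move_arm", "data": {
  "motion": "0 0 0 0 0 0;0 0 0 0 0 0;0 0 0 0 0 0;0 0 0 0 0 0;0 0 0 0 0 0;0 0 0 0 0 0",
  "fingers": 0,
  "squeeze": 40
}}

```text
time: 3.22
tool_pos: [548.7, 175.9, 8.1]
tcp_rot: [-90.0, 0.1, -169.2]
ft_force: [-1.8, -0.1, 5.2]
finger_gap: 7.6
```

Emit:
{"op": "move_arm", "data": {
  "motion": "-0.2 -0.04 0 0 0 0;-0.6 -0.11 0 0 0 0;-1.18 -0.22 0 0 0 0;-1.97 -0.37 0 0 0 0;-2.85 -0.54 0 0 0 0;-3.74 -0.71 0 0 0 0;-4.62 -0.88 0 0 0 0;-5.5 -1.05 0 0 0 0;-6.39 -1.22 0 0 0 0;-7.27 -1.38 0 0 0 0"
}}

```text
time: 4.05
tool_pos: [475.6, 161.9, 8.0]
tcp_rot: [-90.0, 0.1, -169.2]
ft_force: [5.1, 0.9, 4.6]
finger_gap: 7.7
```

Emit:
{"op": "move_arm", "data": {
  "motion": "-0.88 -0.17 0 0 0 0;-1.77 -0.34 0 0 0 0;-2.65 -0.5 0 0 0 0;-3.54 -0.67 0 0 0 0;-4.42 -0.84 0 0 0 0;-5.3 -1.01 0 0 0 0;-6.1 -1.16 0 0 0 0;-6.68 -1.27 0 0 0 0;-7.08 -1.35 0 0 0 0;-7.27 -1.38 0 0 0 0"
}}

```text
time: 4.88
tool_pos: [403.0, 148.2, 8.0]
tcp_rot: [-90.0, 0.2, -169.2]
ft_force: [4.2, 1.7, 5.9]
finger_gap: 7.1
```

Emit:
{"op": "move_arm", "data": {
  "motion": "0 0 0 0 0 0;0 0 0 0 0 0;0 0 0 0 0 0;0 0 0 0 0 0;0 0 0 0 0 0",
  "fingers": 5
}}

```text
time: 5.3
tool_pos: [402.2, 148.0, 6.8]
tcp_rot: [-90.0, -0.1, -169.2]
ft_force: [-0.3, -0.4, -0.7]
finger_gap: 50.1
```

Emit:
{"op": "move_arm", "data": {
  "motion": "0 0 1 0 0 0;0 0 3 0 0 0;0 0 6 0 0 0;0 0 9.5 0 0 0;-2 5 13 0 0 0;-4 9 14 0 0 0;-6 13 14 0 0 0;-8 17 14 0 0 0;-9 21 14 0 0 0;-10 24 14 0 0 0"
}}

```text
time: 6.13
tool_pos: [308.2, 371.3, 148.6]
tcp_rot: [-90.1, 0.1, -169.2]
ft_force: [0.8, 0.1, 0.5]
finger_gap: 50.1
```

Run:
```python
from h import *
a=C["top"]["image"][135:235,175:255]; b=C["side"]["image"][135:235,200:280]
f=lambda i:cv2.resize(i,(400,500),interpolation=cv2.INTER_CUBIC)
cv2.imwrite("pics/p6.png",np.hstack([f(a),f(b)]))
```

```text
(no output)
```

View pics/p6.png

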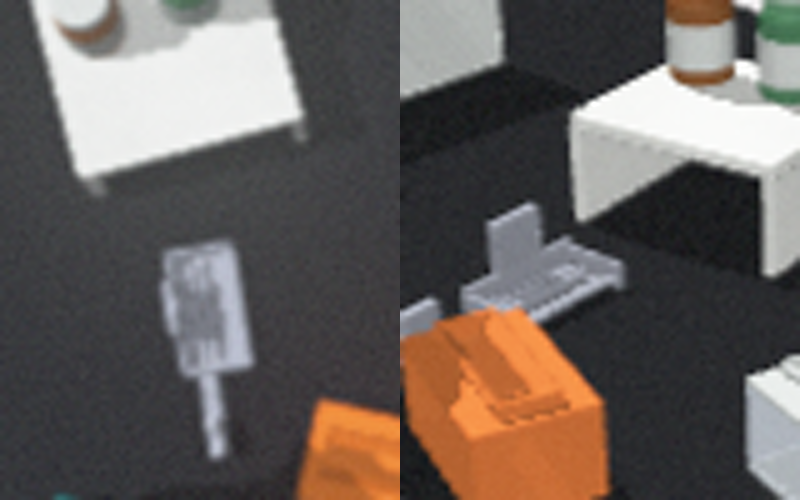

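The whole trough is in front of the stand. The upright grip shows at side crop (513,240), and the rods seem to lie in the trough. I'll fit the pose from both views.

```bash
cat > m2.py <<'E'
from h import *
np.set_printoptions(suppress=True,precision=1)
t=lambda u,v:np.array([u/5+175-.4,v/5+135-.4]); s=lambda u,v:np.array([(u-400)/5+200-.4,v/5+135-.4])
P=[((48,28,20),"top",t(163,250)),((48,-26,16),"top",t(233,241)),((-48,-26,16),"top",t(254,366)),((-48,28,20),"top",t(181,376)),((-113,9,36),"top",t(217,458)),
((-20,24,58),"side",s(487,220)),((20,24,58),"side",s(538,202)),((-83,9,36),"side",s(437,298)),((48,-26,16),"side",s(625,262)),((-48,28,20),"side",s(462,290))]
p,e=fit(P,[500,145,.19]);print(p,e)
c,sn=np.cos(p[2]/57.3),np.sin(p[2]/57.3)
print("grip",p[0]-24*sn,p[1]+24*c)
print(readout.sense()["tool_pos"],readout.sense()["time"])
E
python3 m2.py
```

```text
[503.2 156.8  10.5   1.3] [0.5 0.2 0.3 0.1 0.4 1.  0.2 0.4 0.4 0.3]
grip 498.7576222679406 180.3975227148443
[308.4 370.1 147.4] 6.3333
```

Emit:
{"op": "move_arm", "data": {
  "motion": "2.5 -2.5 0 0 0 0;5.3 -5.3 0 0 0 0;8.1 -8.1 0 0 0 0;10.9 -10.9 0 0 0 0;13.7 -13.7 0 0 0 0;16.4 -16.4 -1 0 0 0;18.5 -18.4 -2 0 0 0;19.04 -18.97 -3 0 0 0;19.04 -18.97 -4 0 0 0;19.04 -18.97 -4 0 0 0",
  "fingers": 4
}}

```text
time: 7.17
tool_pos: [497.8, 178.2, 104.5]
tcp_rot: [-90.0, -0.3, -169.4]
ft_force: [-0.3, 0.8, -0.5]
finger_gap: 39.8
```

Emit:
{"op": "move_arm", "data": {
  "motion": "0 0 -0.5 0 0 0;0 0 -2 0 0 0;0 0 -3.5 0 0 0;0 0 -5 0 0 0;0 0 -6.5 0 0 0;0 0 -7.6 0 0 0;0 0 -8.2 0 0 0;0 0 -8.3 0 0 0;0 0 -8.3 0 0 0"
}}

```text
time: 7.92
tool_pos: [499.4, 180.1, 24.2]
tcp_rot: [-90.0, -0.0, -169.2]
ft_force: [-0.3, 0.3, 0.0]
finger_gap: 39.9
```

Positioned at (499.4, 180.1, 24.2) with no contact force. I'll close and lift gently.

Emit:
{"op": "move_arm", "data": {
  "motion": "0 0 0 0 0 0;0 0 0 0 0 0;0 0 0 0 0 0;0 0 0 0 0 0;0 0 0 0 0 0;0 0 0 0 0 0",
  "fingers": 0,
  "squeeze": 70
}}

```text
time: 8.42
tool_pos: [500.6, 180.0, 25.3]
tcp_rot: [-90.0, 0.1, -169.2]
ft_force: [-0.1, 1.5, 5.9]
finger_gap: 6.9
```

Emit:
{"op": "move_arm", "data": {
  "motion": "0 0 0.2 0 0 0;0 0 0.7 0 0 0;0 0 1.5 0 0 0;0 0 2.5 0 0 0;0 0 3.8 0 0 0;0 0 5.3 0 0 0;0 0 6.9 0 0 0;0 0 8.4 0 0 0;0 0 9.5 0 0 0;0 0 10 0 0 0"
}}

```text
time: 9.25
tool_pos: [500.8, 179.9, 126.9]
tcp_rot: [-90.0, 0.2, -169.2]
ft_force: [1.2, 0.5, -2.4]
finger_gap: 6.9
```

Run:
```python
from h import *
a=C["top"]["image"][135:235,175:255]; b=C["side"]["image"][115:215,200:280]
f=lambda i:cv2.resize(i,(400,500),interpolation=cv2.INTER_CUBIC)
cv2.imwrite("pics/p7.png",np.hstack([f(a),f(b)]))
```

```text
(no output)
```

View pics/p7.png

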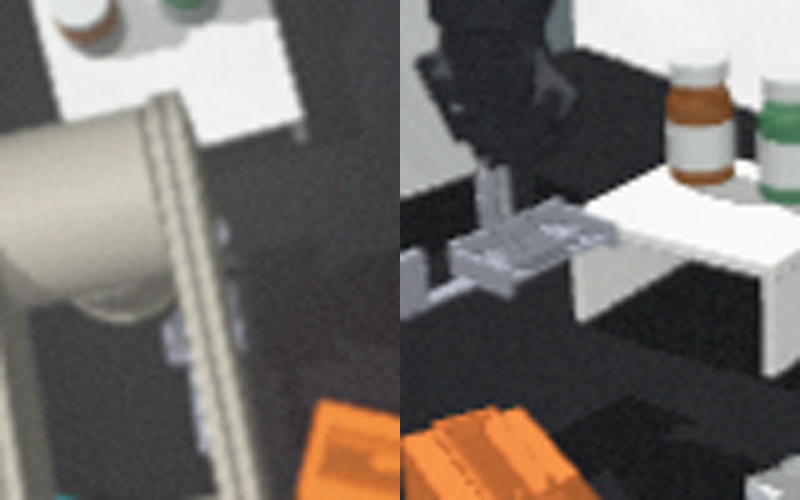

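The tray is lifted level, rods in it, trough at side crop (530,240). Next: carry it over to the soak box while turning +72.4°, to TCP (450,-136).

Emit:
{"op": "move_arm", "data": {
  "motion": "-0.05 -0.3 0 0 0 0.7;-0.15 -0.95 0 0 0 2.2;-0.35 -2.2 0 0 0 5;-0.56 -3.5 0 0 0 8;-0.86 -5.4 0 0 0 12.3;-1.17 -7.3 0 0 0 16.7;-1.47 -9.2 0 0 0 21;-1.83 -11.4 0 0 0 26;-2.2 -13.6 0 0 0 31.1;-2.54 -15.8 0 0 0 36.2"
}}

```text
time: 10.18
tool_pos: [472.8, 20.6, 122.6]
tcp_rot: [-90.1, -0.1, -132.7]
ft_force: [1.4, 0.4, -2.9]
finger_gap: 6.9
```

Emit:
{"op": "move_arm", "data": {
  "motion": "-0.36 -2.2 0 0 0 5.1;-0.72 -4.4 0 0 0 10.2;-1.07 -6.6 0 0 0 15.2;-1.37 -8.5 0 0 0 19.5;-1.68 -10.4 0 0 0 23.9;-1.98 -12.3 0 0 0 28.2;-2.2 -13.6 0 0 0 31.2;-2.4 -14.9 0 0 0 34;-2.5 -15.6 0 0 0 35.6;-2.54 -15.8 0 0 0 36.2"
}}

```text
time: 11.02
tool_pos: [447.6, -137.3, 122.7]
tcp_rot: [-90.1, 0.0, -96.8]
ft_force: [0.6, -0.0, -3.4]
finger_gap: 7.0
```

Emit:
{"op": "move_arm", "data": {
  "motion": "0 0 0 0 0 0;0 0 0 0 0 0"
}}

```text
time: 11.18
tool_pos: [448.3, -135.9, 123.3]
tcp_rot: [-90.1, 0.0, -96.9]
ft_force: [-0.1, 0.1, -2.5]
finger_gap: 6.8
```

Run:
```python
from h import *
a=C["top"]["image"][155:255,255:335]; b=C["side"]["image"][165:265,240:320]
f=lambda i:cv2.resize(i,(400,500),interpolation=cv2.INTER_CUBIC)
cv2.imwrite("pics/p8.png",np.hstack([f(a),f(b)]))
print(readout.sense()["tool_pos"],readout.sense()["tcp_rot"],readout.sense()["joint_pos"])
```

```text
[ 448.61176111 -135.73521899  123.67540197] [-9.00423314e+01  2.29603626e-02 -9.68323650e+01] [-2.31135146e+01 -8.65615681e+00  1.12751739e+02  1.04855663e-02
  7.59514888e+01 -1.62837076e+01]
```

View pics/p8.png

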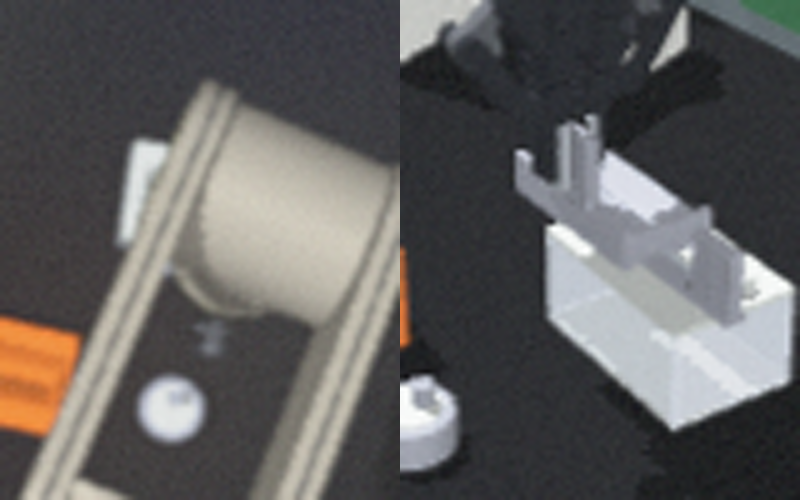

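The picture shows the tray held over the near side of the soak box, end wall at side crop (670,230), fin at (717,285). I'll check this against the predicted projection, then compute the pour.

```bash
cat > m3.py <<'E'
from h import *
from scipy.spatial.transform import Rotation as R
np.set_printoptions(suppress=True,precision=1)
s=lambda u,v:np.array([(u-400)/5+240-.4,v/5+165-.4])
x=readout.sense();T=x["tool_pos"];yaw=x["tcp_rot"][2]+180-.3
def w(p,yaw=yaw,pit=0): return R.from_euler("xyz",[0,pit,yaw],degrees=True).apply(np.array(p,float)-[0.5,24,24.5])+T
for p,o in(((-113,9,36),s(742,255)),((-83,9,36),s(700,228)),((-113,9,2),s(740,325)),((48,28,20),s(516,152)),((-48,28,20),s(624,238)),((-48,-26,18),s(710,208)),((-48,28,0),s(628,266))):
    print(p,proj("side",w(p))[0],o)
u=np.array([.992,-.124,0]);v=np.array([.124,.992,0]);o=np.array([509.5,-143.5,0])
print("lip in slot frame",[(w((k,-26,11))-o)@u for k in(-48,48)],(w((0,-26,11))-o)@v,w((0,-26,11))[2])
# slot-frame shifts (along u, z) keeping lip at (-10, 80) while tilting
for a in range(0,60,5):
    q=np.radians(a); print(a,"TCP slot-x",round(-10-50*np.cos(q)+13.5*np.sin(q),1),"z",round(80+50*np.sin(q)+13.5*np.cos(q),1))
E
python3 m3.py
```

```text
(-113, 9, 36) [306.9 214.7] [308.  215.6]
(-83, 9, 36) [298.8 209. ] [299.6 210.2]
(-113, 9, 2) [306.4 227.5] [307.6 229.6]
(48, 28, 20) [261.9 194.8] [262.8 195. ]
(-48, 28, 20) [283.2 210.9] [284.4 212.2]
(-48, -26, 18) [301.6 205.1] [301.6 206.2]
(-48, 28, 0) [283.2 218.1] [285.2 217.8]
lip in slot frame [np.float64(-11.142144325579176), np.float64(-11.16709445675989)] -0.39279096511120265 110.44524261890176
0 TCP slot-x -60.0 z 93.5
5 TCP slot-x -58.6 z 97.8
10 TCP slot-x -56.9 z 102.0
15 TCP slot-x -54.8 z 106.0
20 TCP slot-x -52.4 z 109.8
25 TCP slot-x -49.6 z 113.4
30 TCP slot-x -46.6 z 116.7
35 TCP slot-x -43.2 z 119.7
40 TCP slot-x -39.6 z 122.5
45 TCP slot-x -35.8 z 124.9
50 TCP slot-x -31.8 z 127.0
55 TCP slot-x -27.6 z 128.7
```

Run:
```python
import cv2,numpy as np
f=lambda i:cv2.normalize(cv2.resize(i,(400,500),interpolation=cv2.INTER_CUBIC),None,0,255,cv2.NORM_MINMAX)
a=cv2.imread("pics/p6.png");b=cv2.imread("pics/p7.png");a2=cv2.imread("pics/p6.png")
g=f(a[235:385,150:270]);h=f(b[190:300,440:630][:, :]);h=cv2.resize(b[190:300,440:630],(400,232),interpolation=cv2.INTER_CUBIC);h=cv2.normalize(h,None,0,255,cv2.NORM_MINMAX)
k=cv2.normalize(cv2.resize(a[230:325,455:635],(400,211),interpolation=cv2.INTER_CUBIC),None,0,255,cv2.NORM_MINMAX)
cv2.imwrite("pics/p9.png",np.hstack([g,np.vstack([h,k,np.zeros((57,400,3),np.uint8)])]))
```

```text
(no output)
```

View pics/p9.png

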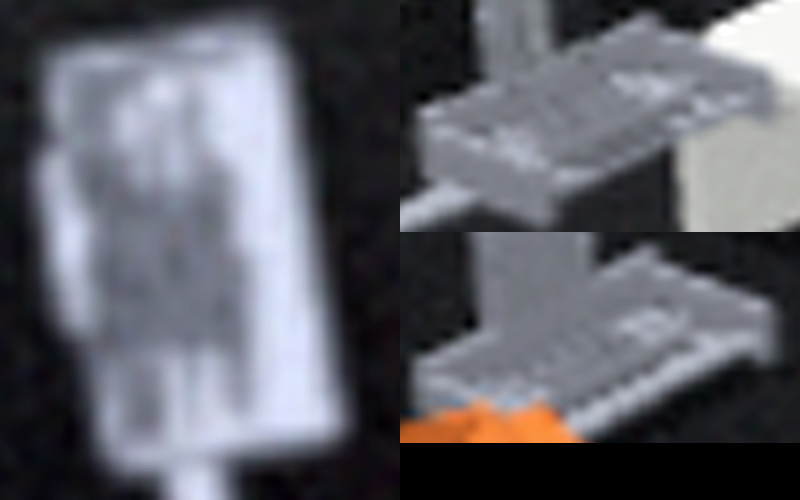

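The picture shows the three rods side by side and roughly central, spanning crop rows 75–415 in a trough spanning 45–465, offset about +2 mm. Now I'll lower and tip slowly about the slot's y, holding the lip at about 10 mm on the near side of the slot centre, about 82 high.

Emit:
{"op": "move_arm", "data": {
  "motion": "0.03 0 -0.3 0 0 0;0.1 -0.01 -0.9 0 0 0;0.16 -0.02 -1.4 0.2 1.5 0;0.2 -0.02 -1.8 0.4 3 0;0.26 -0.03 -2 0.6 5 0;0.33 -0.04 -2 0.9 7 0;0.4 -0.05 -1.9 1.1 9 0;0.47 -0.06 -1.8 1.4 11 0;0.55 -0.07 -1.7 1.6 13 0;0.64 -0.08 -1.6 1.9 15 0"
}}

```text
time: 12.22
tool_pos: [455.4, -137.0, 107.5]
tcp_rot: [-105.2, 0.1, -96.8]
ft_force: [-0.9, -0.1, -2.5]
finger_gap: 7.4
```

Emit:
{"op": "move_arm", "data": {
  "motion": "0.09 -0.01 0.15 0.25 1.98 0;0.19 -0.02 0.3 0.5 3.97 0;0.29 -0.04 0.45 0.74 5.95 0;0.4 -0.05 0.6 0.99 7.94 0;0.52 -0.06 0.74 1.24 9.92 0;0.63 -0.08 0.87 1.49 11.9 0;0.75 -0.09 1 1.74 13.9 0;0.88 -0.11 1.13 1.98 15.9 0;1.01 -0.13 1.25 2.23 17.9 0;1.15 -0.14 1.37 2.48 19.8 0"
}}

```text
time: 13.05
tool_pos: [467.1, -138.4, 121.0]
tcp_rot: [-125.2, 0.2, -96.9]
ft_force: [0.8, -0.9, -2.1]
finger_gap: 7.1
```

Emit:
{"op": "move_arm", "data": {
  "motion": "0.14 -0.02 0.12 0.25 1.98 0;0.28 -0.04 0.23 0.5 3.97 0;0.43 -0.05 0.33 0.74 5.95 0;0.58 -0.07 0.43 0.99 7.94 0;0.73 -0.09 0.52 1.24 9.92 0;0.89 -0.11 0.6 1.49 11.9 0;1.05 -0.13 0.68 1.74 13.9 0;1.21 -0.15 0.75 1.98 15.9 0;1.21 -0.15 0.75 1.98 15.9 0;1.21 -0.15 0.75 1.98 15.9 0"
}}

```text
time: 13.88
tool_pos: [478.9, -139.9, 127.8]
tcp_rot: [-141.1, 0.3, -96.9]
ft_force: [0.4, -0.2, -2.1]
finger_gap: 7.3
```

Run:
```python
from h import *
b=C["side"]["image"][155:265,235:345]
cv2.imwrite("pics/p10.png",cv2.resize(b,(594,594),interpolation=cv2.INTER_CUBIC))
x=readout.sense();print(x["tool_pos"],x["tcp_rot"],x["ft_force"],x["time"])
```

```text
[ 478.9722145  -140.02625814  128.97289473] [-141.01589584    0.24332918  -96.94780397] [ 0.83972271  0.20671146 -1.31053924] 13.9833
```

View pics/p10.png

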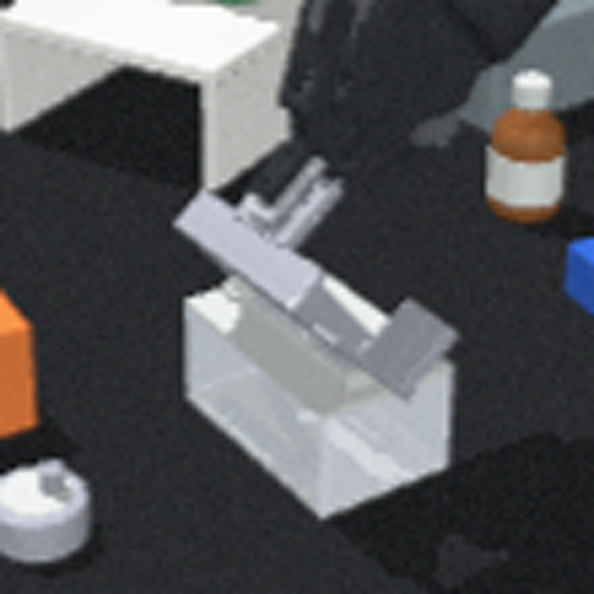

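The tray is tipped to 51° with the lip over the near edge of the mouth (crop (330,320)), and nothing lies on the lid or bench. I'll hold briefly, untilt, raise, and back away to look.

Emit:
{"op": "move_arm", "data": {
  "motion": "0 0 0.1 0.4 3 0;0 0 0.1 0.4 3 0;0 0 0.1 0.4 3 0;0 0 0.3 0 0 0;0.0 0 0.7 -0.6 -5 0;0 0 1.2 -1.2 -10 0;0 0 1.7 -1.9 -15 0;0 0 2.2 -2.5 -20 0;-1 0.1 2.7 -3.1 -25 0;-2 0.2 3 -3.8 -30.3 0"
}}

```text
time: 14.82
tool_pos: [459.7, -138.3, 160.8]
tcp_rot: [-110.0, 0.1, -96.9]
ft_force: [-0.5, 0.0, -0.4]
finger_gap: 7.3
```

Emit:
{"op": "move_arm", "data": {
  "motion": "-1 1.5 0.5 -0.6 -5 0;-1 3.5 1 -1.2 -10 0;-1 6 1 -1.9 -15 0;-1 8.5 1 -2.4 -20.2 0;-1 11.5 1 -2.4 -20.2 0;-1 14.5 1 -2.4 -20.2 0;-1 17 1 -2.4 -20.2 0;-1 19.5 1 -2.4 -20.2 0;-1 21 1 -2.4 -20.2 0;-1 22 1 -2.4 -20.2 0"
}}

```text
time: 15.65
tool_pos: [448.5, 83.7, 169.8]
tcp_rot: [-90.1, 0.2, -96.7]
ft_force: [0.3, -0.2, -3.0]
finger_gap: 7.0
```

Run:
```python
from h import *
f=lambda i:cv2.resize(i,(400,400),interpolation=cv2.INTER_CUBIC)
b=C["side"]["image"][190:255,260:325];a=C["top"]["image"][165:230,265:330]
c=C["side"]["image"][140:230,190:280]
cv2.imwrite("pics/p11.png",np.hstack([f(b),f(c)]))
x=readout.sense();print(x["tool_pos"],x["tcp_rot"],x["ft_force"],x["time"])
```

```text
[448.6520819   83.07677112 169.68276635] [-90.12845247   0.17162939 -96.71023829] [-0.180064   -0.92583246 -1.92254946] 15.75
```

View pics/p11.png

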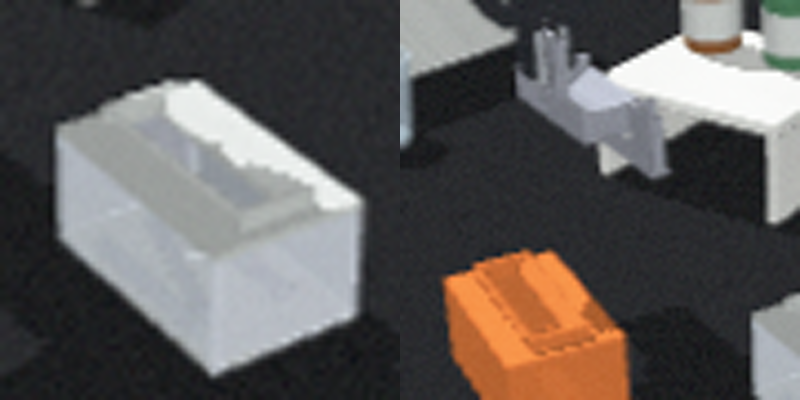

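The lid and bench are clear and no rod is stuck in the slot. Now I'll return the tray to its free spot with the trough open to the side camera.

Emit:
{"op": "move_arm", "data": {
  "motion": "0.3 0.6 0 0 0 -5;0.9 1.8 0 0 0 -12;1.6 3 0 0 0 -19;2.3 4.3 0 0 0 -26;3 5.6 0 0 0 -33;3.6 6.9 0 0 0 -40;4.2 8 -1 0 0 -47;4.7 9 -2 0 0 -54;5.1 9.7 -3 0 0 -61;5.1 9.7 -4 0 0 -68"
}}

```text
time: 16.58
tool_pos: [500.8, 178.9, 129.1]
tcp_rot: [-90.2, 0.2, -165.2]
ft_force: [0.1, 0.3, -1.7]
finger_gap: 7.2
```

Emit:
{"op": "move_arm", "data": {
  "motion": "0 0 -1 0 0 -4.4;0 0 -2.5 0 0 -4.4;0 0 -4 0 0 -4.4;0 0 -5.5 0 0 -4.4;0 0 -7 0 0 -4.4;0 0 -8 0 0 -4.4;0 0 -8.8 0 0 -4.4;0 0 -9.2 0 0 -4.4;0 0 -9.5 0 0 -4.4;0 0 -9.5 0 0 -4.4"
}}

```text
time: 17.42
tool_pos: [499.9, 178.7, 34.2]
tcp_rot: [-90.2, 0.1, -169.2]
ft_force: [0.6, 0.4, -2.0]
finger_gap: 7.1
```

```bash
python3 -c "
from bench import readout
x=readout.sense();print(x['tool_pos'],x['tcp_rot'],x['ft_force'],x['wrist_torque'],x['time'])"
```

```text
[499.92631156 178.74271165  34.20875208] [-9.02135219e+01  1.36227901e-01 -1.69229083e+02] [ 0.59435669  0.36074397 -2.02929345] [ 0.0738889  -0.05849711  0.0006086 ] 17.4167
```

Emit:
{"op": "move_arm", "data": {
  "motion": "0 0 -0.2 0 0 0;0 0 -0.4 0 0 0;0 0 -0.6 0 0 0;0 0 -0.75 0 0 0;0 0 -0.8 0 0 0;0 0 -0.85 0 0 0;0 0 -0.9 0 0 0;0 0 -0.9 0 0 0"
}}

```text
time: 18.08
tool_pos: [499.9, 179.0, 25.5]
tcp_rot: [-90.2, 0.1, -169.2]
ft_force: [-0.2, 0.4, -1.3]
finger_gap: 7.3
```

Emit:
{"op": "move_arm", "data": {
  "motion": "0 0 -0.05 0 0 0;0 0 -0.1 0 0 0;0 0 -0.12 0 0 0;0 0 -0.12 0 0 0;0 0 -0.12 0 0 0"
}}

```text
time: 18.5
tool_pos: [499.9, 179.2, 25.3]
tcp_rot: [-90.2, 0.1, -169.2]
ft_force: [-5.9, -0.2, 10.9]
finger_gap: 7.0
```

On the bench, with about 11 N of contact. I'll release, retreat and look.

Emit:
{"op": "move_arm", "data": {
  "motion": "0 0 0 0 0 0;0 0 0 0 0 0;0 0 0 0 0 0;0 0 0 0 0 0;0 0 0 0 0 0",
  "fingers": 4
}}

```text
time: 18.92
tool_pos: [499.8, 178.9, 24.0]
tcp_rot: [-90.2, 0.1, -169.2]
ft_force: [-0.7, -0.2, 0.0]
finger_gap: 39.8
```

Emit:
{"op": "move_arm", "data": {
  "motion": "0 0 1 0 0 0;0 0 3 0 0 0;0 0 6 0 0 0;0 0 9 0 0 0;-2 2 12 0 0 0;-5 5 14 0 0 0;-8 8 14 0 0 0;-11 11 14 0 0 0;-14 14 14 0 0 0;-17 17 14 0 0 0"
}}

```text
time: 19.75
tool_pos: [334.1, 344.5, 165.4]
tcp_rot: [-90.3, 0.2, -169.2]
ft_force: [0.4, 1.1, 0.3]
finger_gap: 40.1
```

Emit:
{"op": "move_arm", "data": {
  "motion": "-1 1 0 0 0 0;-2 3 0 0 0 0;-2 3 0 0 0 0"
}}

```text
time: 20.0
tool_pos: [313.4, 376.1, 165.1]
tcp_rot: [-90.3, 0.2, -169.0]
ft_force: [0.1, 0.6, -0.4]
finger_gap: 39.9
```

Run:
```python
from h import *
f=lambda i,n:cv2.normalize(cv2.resize(i,(400,n),interpolation=cv2.INTER_CUBIC),None,0,255,cv2.NORM_MINMAX)
S=C["side"]["image"];T=C["top"]["image"];S0=cv2.imread("pics/side0.png")
L=np.vstack([f(T[180:215,200:235],300),f(S[165:213,195:259],300)])
g=np.vstack([f(S[195:255,265:325],300),f(S0[195:255,265:325],300)])
cv2.imwrite("pics/p12.png",np.hstack([L,g]));cv2.imwrite("pics/sideE.png",S);cv2.imwrite("pics/topE.png",T)
x=readout.sense();print(x["tool_pos"],x["ft_force"],x["time"])
for n,I in(("side",S),("top",T)):
    d=cv2.absdiff(cv2.GaussianBlur(I,(3,3),0),cv2.GaussianBlur(cv2.imread(f"pics/{n}0.png"),(3,3),0)).max(2)>35
    k,_,st,ce=cv2.connectedComponentsWithStats(d.astype(np.uint8));print(n,[(ce[i].round().tolist(),int(st[i,4])) for i in range(1,k) if st[i,4]>8])
```

```text
[315.01994327 373.85042973 164.71171567] [ 0.3752787  -0.32872977 -0.23856929] 20.1
side [([81.0, 5.0], 34), ([86.0, 3.0], 27), ([124.0, 75.0], 3065), ([67.0, 51.0], 2601), ([136.0, 17.0], 264), ([6.0, 114.0], 52), ([75.0, 123.0], 131), ([63.0, 126.0], 10), ([67.0, 163.0], 1108), ([50.0, 150.0], 195), ([41.0, 153.0], 21), ([241.0, 183.0], 845), ([171.0, 190.0], 58), ([150.0, 193.0], 104), ([86.0, 190.0], 9), ([207.0, 206.0], 203), ([126.0, 277.0], 590), ([35.0, 307.0], 411), ([22.0, 319.0], 25)]
top [([212.0, 172.0], 140), ([217.0, 200.0], 503), ([120.0, 314.0], 18286), ([245.0, 233.0], 208), ([253.0, 228.0], 17), ([197.0, 241.0], 63), ([32.0, 254.0], 277), ([191.0, 256.0], 161), ([32.0, 310.0], 314), ([263.0, 307.0], 311), ([14.0, 309.0], 20), ([266.0, 326.0], 37), ([281.0, 333.0], 23), ([284.0, 340.0], 27), ([288.0, 352.0], 67), ([260.0, 382.0], 11)]
```

View pics/p12.png

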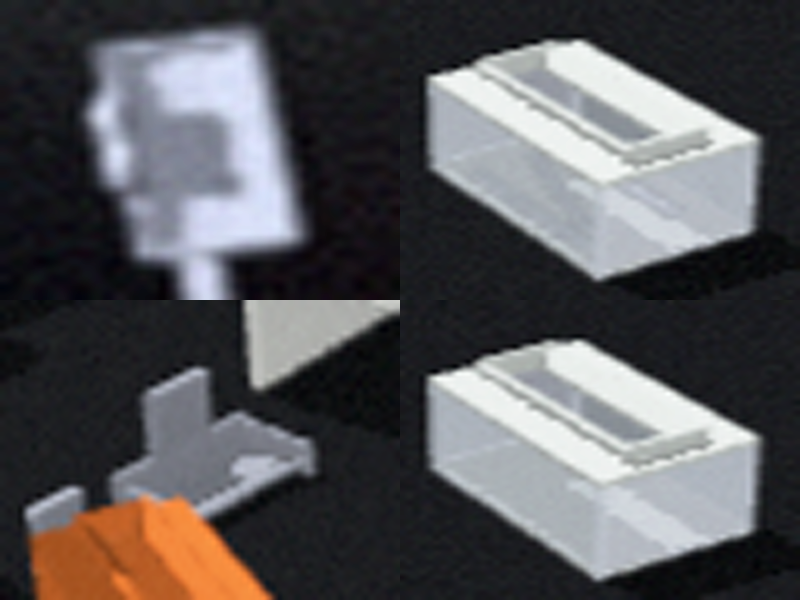

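The picture shows an empty, flat tray with a smooth floor and no rod streaks. The soak box has new streaks inside near its floor, at crop (535,215) and (655,200), that weren't there before. The image differences show only the tray, the arm and arm shadows. Handing in.

```bash
python3 -c "
from bench import r
print(r.hand_in())"
```

```text
the job is handed in; nothing more can be done
None
```

I drew the tray out by its tab until its whole trough lay in front of the stand, and let go. I then took it by the upright grip, turned it +72° and tipped it slowly to about 54° over the white soak box's slot. The empty tray went back flat on the bench in front of the stand, released. It was handed in at about 20 s of the 59 s allowed.

**Last checks:**
- **Tray:** the final pictures show it empty and standing flat, with the arm clear of it.
- **Rods:** there are new rod-like streaks inside the soak box and nothing on its lid or the bench. I could not count three separate rods through the clear walls.
- **Other objects:** before-and-after image differences show only the tray, the arm and, I believe, arm shadows near the orange and turquoise boxes.
- **Forces:** the readings I saw at the end of each move peaked at about 12 N.
- **Small disagreement:** the tray's predicted position in the hand was about 1 px (2–3 mm) off in the side view. I left that uncorrected because the slot allowed for it.

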